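# Fill the matching parts jar through a funnel

## Robot

A 6-joint arm with a two-finger parallel gripper is mounted at the origin on a cart in front of the work surface, level with it; the furniture and walls round the work are solid. World frame = base frame: x ahead of the robot, y to its left, z up, the work surface at z = 0. Lengths are in m, angles in degrees, forces in N, time in s.
With the tool pointing down it reaches from about 0.35 to 0.875 m from the base axis. Payload 4.2 kg.
Tool frame: the origin (TCP) lies on the centre line of the jaws, within the pads' length; the fingertips stand r.tip_extent ahead of it and the grasp point (between the pads) lies 11 mm behind it (r.tip_extent is the distance from the TCP to the fingertips, in m); z points along the fingers, y is the line along which they close (so a half turn about z gives the same grasp; the last joint's range is limited). The gripper opens to 87 mm and grips with 3 to 60 N. Pads are 19 mm wide; open, the fingers measure 117 mm over their backs; the gripper's body (75 mm by 190 mm) begins 51 mm behind the grasp point.
Start: joints at [-51.073, 22.042, 0.453, 0, -68.411, -14.817], TCP at [0.255, -0.57, 0.231] pointing down, gripper open.
Joint ranges: [-179.83, 179.83], [-69.29, 118.12], [-61.27, 80.66], [-181.25, 117.63], [-171.15, -9.14], [-177.46, 177.46]. Speed limits (degrees/s): [159.86, 159.86, 180, 180, 180, 180].

## Interface

Orientations are given as a 3x3 rotation matrix whose columns are the frame's x, y, z axes.
In Python, from station import r gives the robot as it stands.
- The arm moves only by the shell command python3 -m jog 'ROWS'. ROWS is text: rows parted by semicolons, each of 5 numbers parted by spaces: the opening, from 0 (shut) to 1 (fully open), then the shift along the world's x, y, z in mm, then the turn about the world's z in degrees. In form: hand dx dy dz roll; .... A call has 1 to 5 rows; each row shifts and turns the commanded pose from where the row before left it; what a row does not reach is not made up. A row lasts 1/8 s, in which the tool goes at most 62.5 mm and 10.7 degrees, less where a joint would pass 70% of its speed; a pose out of reach is approached as far as the arm can. A call is refused whole if a number of a shift passes 62.5 or a number of a turn 10.7, either way. A call with a gripper value outside its range is refused whole. The fingers move at their own pace and stop on an object; the grip force is fixed at half the most. Time passes only in rows, so rows that do not move let the fingers close. It gives the time, the measured TCP pose, the force, the opening and the grip force at its end, in the units of the state.
- r.sense(): the state, without advancing time (a new reading comes with each control period).
- r.capture(name): name is "scene" or "side" or "wrist"; returns a dict with "pixels" (400x640x3 uint8, red, green, blue), "fovy" (degrees; the focal length in pixels is half the picture's height over the tangent of half this angle, whatever the lens; pixels are square), "cx", "cy" (the principal point, pixels), "k1" (the pictures are not rectified: a ray, as slopes to the right and down, at radius r is drawn at 1 + k1 r^2 times it, then the intrinsics apply), "origin" and "orientation" of the camera in the world; the wrist camera has in their place "T_tool_cam" (4x4, takes a point from camera to tool coordinates, whose origin is the TCP and whose axes are the flange's). Camera axes: x right, y down, z forward; pixel columns grow to the right and rows downward; lengths in m; the calibration is good to about 2 mm. A picture is of the moment at which its call begins: read the wrist's pose just before it. There is no depth.
- r.finish_job(): hands the job in; it is judged then, once.
The state is a dict: "time_s": time; "joints": joint angles; "joint_velocities": joint speeds; "effort": joint torques, N m; "tcp_pos": TCP position; "ee_rot": TCP orientation; "wrist_force": force on the tool from outside, world axes, zero at the start; "moment": the same for the moment, N m; "gripper_width": opening from 0.0 (shut) to 1.0 (fully open); "gripper_force": force on a finger pad.
Only numpy, scipy, OpenCV 4.12 (cv2) and the standard library are available. Lean on these libraries where they do the work, as an engineer would, in place of code of your own. Each camera call takes 0.05 s, during which the arm holds its last target. There are 200 camera calls.

## Task

The brass nuts in the blue scoop belong in the jar whose collar has the scoop's colour: move the funnel over from the other jar so that it sits flat on that one, then tip all five nuts out of the scoop through the funnel into the jar, without touching the nuts with the fingers. Lay the empty scoop flat on the bench the right way up and leave the funnel sitting on the filled jar; both jars stay standing where they are, and the small white tape measure and the sanding block are not to be shoved about.

Things in the scene. Friction and masses are not known exactly. Their poses are not given: they have to be found in the camera images.
- jar_blue: pale, cloudy plastic parts jar with a blue collar and a blue foot band, empty and open; outside diameter 66 mm (71 at the collar), mouth 57 mm wide, 70 mm tall, floor 4 mm thick. Origin: centre of its underside; z up along its axis.
- jar_orange: the same jar with an orange collar and foot band (same sizes, same origin); the funnel stands in it at the start.
- funnel: white wide-mouth funnel, 120 g: spout 50 mm outside, 45 mm inside, 24 mm long; above it a flat flange 72 mm across that sits on a jar's rim; then a cone up to a 134 mm wide mouth 85 mm above the spout's end. Origin: centre of the spout's lower end (46 mm above the jar's underside when seated); z up along its axis; a grip tab stands on the -x side of the rim.
- funnel_tab (a point): grip point on the funnel's upright tab: a flat plate 10 mm thick (along the funnel's y), 28 mm wide (along its x), whose top is 14 mm above this point and whose lower end is 34 mm below it; 78 mm from the funnel's axis toward its -x. Axes as the funnel's.
- funnel_mouth (a point): centre of the funnel's mouth, at the height of its rim.
- scoop: blue open-fronted scoop, 120 g: flat-bottomed pan 100 mm long, 60 mm wide (57 inside), open at the front end, back wall and rear half of the side walls 28 mm high, front half 20 mm, floor 3 mm. Origin: underside of the pan's middle; x points to the open front, z up. The handle, ribbed in black, is behind the pan.
- scoop_handle (a point): grip point of the scoop's handle: a level bar along the scoop's x, 70 mm long, 16 mm wide (scoop's y), 18 mm high; this point is its middle nearly, 95 mm behind the scoop's origin and 48 mm above its underside.
- scoop_lip (a point): middle of the open front edge of the scoop's floor, 50 mm ahead of its origin, 3 mm above its underside.
- tape_chrome_b: small white tape measure near the front edge, 54x74x34 mm, a bystander. Origin: its underside's centre.
- sanding_block: brown sanding block, 65x112x31 mm, a bystander. Origin: its underside's centre.
- nut_0: one of five alike brass hexagon nuts, 16 mm across the flats, 8.4 mm thick, 12 g, lying in the scoop at the start. Origin: centre of one face.
- nut_1: one of five alike brass hexagon nuts, 16 mm across the flats, 8.4 mm thick, 12 g, lying in the scoop at the start. Origin: centre of one face.
- nut_2: one of five alike brass hexagon nuts, 16 mm across the flats, 8.4 mm thick, 12 g, lying in the scoop at the start. Origin: centre of one face.
- nut_3: one of five alike brass hexagon nuts, 16 mm across the flats, 8.4 mm thick, 12 g, lying in the scoop at the start. Origin: centre of one face.
- nut_4: one of five alike brass hexagon nuts, 16 mm across the flats, 8.4 mm thick, 12 g, lying in the scoop at the start. Origin: centre of one face.
Not all that is in view belongs to the job. What is shaped like the jar_blue but pink is not meant.

How it is judged (in metres and radians):
On the way, in this order (a step that is already met when the one before it is completed fails the run):
1. the funnel sits flat on the blue-collared jar, let go, with the nuts still in the scoop (horizontal distance between funnel and jar_blue below 0.006 m and z of funnel in the frame of jar_blue between 0.042 and 0.05 m and angle between the z axis of funnel and the z axis of jar_blue, either way round below 0.1 rad and contact force between the fingers and funnel below 0.3 N and distance between each of nut_0, nut_1, nut_2, nut_3, nut_4 and scoop below 0.1 m), for 0.2 s.
2. all five nuts have gone through the funnel into the blue-collared jar (horizontal distance between each of nut_0, nut_1, nut_2, nut_3, nut_4 and jar_blue below 0.03 m and z of nut_0 in the frame of jar_blue between 0 and 0.042 m and z of nut_1 in the frame of jar_blue between 0 and 0.042 m and z of nut_2 in the frame of jar_blue between 0 and 0.042 m and z of nut_3 in the frame of jar_blue between 0 and 0.042 m and z of nut_4 in the frame of jar_blue between 0 and 0.042 m and horizontal distance between funnel and jar_blue below 0.006 m and z of funnel in the frame of jar_blue between 0.042 and 0.05 m and angle between the z axis of funnel and the z axis of jar_blue, either way round below 0.1 rad), for 0.2 s.
At the end, for the whole second after the job is handed in: All nuts in the blue-collared jar, under 30 mm off its axis, below 42 mm; funnel flat on it (6 mm, 0.1 rad, spout end 42 to 50 mm above the jar's underside); jar upright on the bench; scoop flat on the bench, right way up (0.1 rad, 8 mm); all at rest (all of step 2 and angle between each of jar_blue, scoop's own z axis and vertical below 0.1 rad and height (world z) of scoop between -0.005 and 0.008 m and linear speed of each of scoop, funnel, jar_blue below 0.02 m/s and height (world z) of jar_blue between -0.005 and 0.008 m); the robot touches nothing.
It fails at once if the fingers press on a nut (over 1 N) (contact force between the fingers and nut_0 above 1 N or contact force between the fingers and nut_1 above 1 N or contact force between the fingers and nut_2 above 1 N or contact force between the fingers and nut_3 above 1 N or contact force between the fingers and nut_4 above 1 N).
It fails at once if a jar is tipped by more than 0.4 rad or moved by more than 50 mm (angle between any of jar_blue, jar_orange's own z axis and vertical above 0.4 rad or distance of any of jar_blue, jar_orange from where it was at the start of the episode above 0.05 m).
It fails at once if the tape measure or the sanding block is moved by more than 40 mm (distance of any of tape_chrome_b, sanding_block from where it was at the start of the episode above 0.04 m).
It also fails if it takes over 67 s, if anything falls off the work surface, if the arm or the gripper's body presses on something with over 40 N, if the wrist force passes 120 N, or if a joint passes its speed limit or range.

## Working session

There is one attempt and no reset: what is moved stays moved. The work goes in short steps, Python scripts to look and compute and a shell command to move; the robot and the scene stay as the last step left them, time stands still between calls to the robot, and variables do not carry over. Pictures are saved under pics/ and viewed, at most 10 in all, crops included, and the job is handed in when it is done.

```bash
mkdir -p pics; cat > h.py <<'E'
import numpy as np, cv2
from station import r
def cap(n,f=None):
    s=r.sense(); c=r.capture(n)
    if f: cv2.imwrite('pics/'+f,c['pixels'][:,:,::-1])
    if n=='wrist':
        T=np.eye(4);T[:3,:3]=s['ee_rot'];T[:3,3]=s['tcp_pos'];T=T@np.array(c['T_tool_cam'])
        c['R'],c['o']=T[:3,:3],T[:3,3]
    else: c['R'],c['o']=np.array(c['orientation']),np.array(c['origin'])
    return c
def KD(c):
    f=200/np.tan(np.radians(c['fovy'])/2)
    return np.array([[f,0,c['cx']],[0,f,c['cy']],[0,0,1.]]),np.array([c['k1'],0,0,0,0])
def ray(c,uv):
    K,D=KD(c);p=cv2.undistortPoints(np.array([[uv]],float),K,D)[0,0]
    return c['R']@np.array([p[0],p[1],1])
def at_z(c,uv,z):
    d=ray(c,uv);return c['o']+d*(z-c['o'][2])/d[2]
def proj(c,P):
    K,D=KD(c);R=c['R'].T
    return cv2.projectPoints(np.array(P,float).reshape(-1,3),cv2.Rodrigues(R)[0],-R@c['o'],K,D)[0][:,0]
def tri(obs):
    A=np.zeros((3,3));b=np.zeros(3)
    for c,uv in obs:
        d=ray(c,uv);d/=np.linalg.norm(d);M=np.eye(3)-np.outer(d,d);A+=M;b+=M@c['o']
    return np.linalg.solve(A,b)
E
python3 - <<'E'
from h import *
import pickle
cs={n:cap(n,n+'0.png') for n in ('scene','side')}
pickle.dump(cs,open('c0.pkl','wb'))
for n,c in cs.items(): print(n,c['o'].round(3),c['R'].round(2).tolist(),c['fovy'],c['k1'])
print(r.tip_extent,r.sense()['ee_rot'])
E
```

```text
scene [ 0.581 -0.853  1.216] [[1.0, 0.03, -0.03], [0.05, -0.76, 0.65], [-0.0, -0.65, -0.76]] 44.016283567882894 0.023403982060590425
side [ 0.173 -0.984  0.697] [[0.95, -0.15, 0.27], [-0.31, -0.44, 0.84], [-0.0, -0.89, -0.46]] 48.2176679658236 -0.11149869560079259
0.008 [[-9.12827975e-01 -4.08343235e-01 -9.43982311e-04]
 [-4.08344305e-01  9.12826226e-01  1.79156695e-03]
 [ 1.30117567e-04  2.02086223e-03 -9.99997950e-01]]
```

View pics/scene0.png

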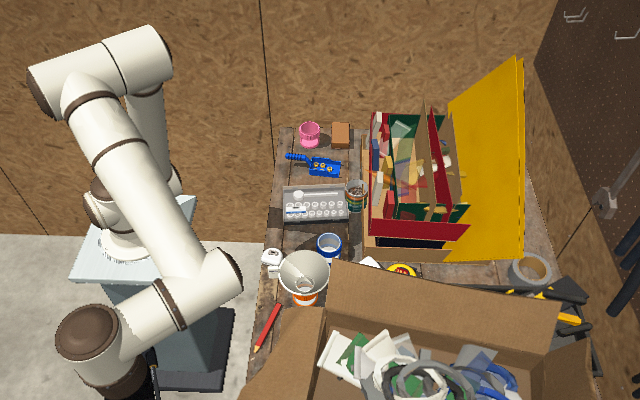

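View pics/side0.png

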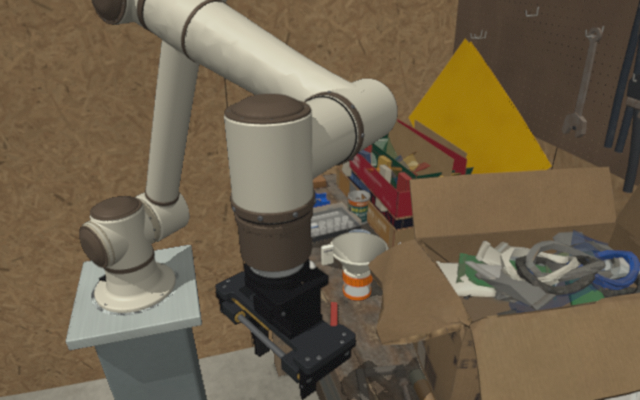

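```bash
python3 - <<'E'
import cv2
a=cv2.imread('pics/scene0.png')
def crop(x,y,w,h,s,f):
    im=cv2.resize(a[y:y+h,x:x+w],None,fx=s,fy=s,interpolation=cv2.INTER_CUBIC)
    for i in range(0,w,10): cv2.putText(im,str(x+i),(i*s,8),0,.3,(0,255,255),1); cv2.line(im,(i*s,10),(i*s,16),(0,255,255),1)
    for i in range(0,h,10): cv2.putText(im,str(y+i),(0,i*s+4),0,.3,(0,255,255),1); cv2.line(im,(22,i*s),(28,i*s),(0,255,255),1)
    cv2.imwrite(f,im)
crop(250,225,100,85,7,'pics/jars.png'); crop(270,115,100,75,8,'pics/scoop.png')
E
```

```text
(no output)
```

View pics/jars.png

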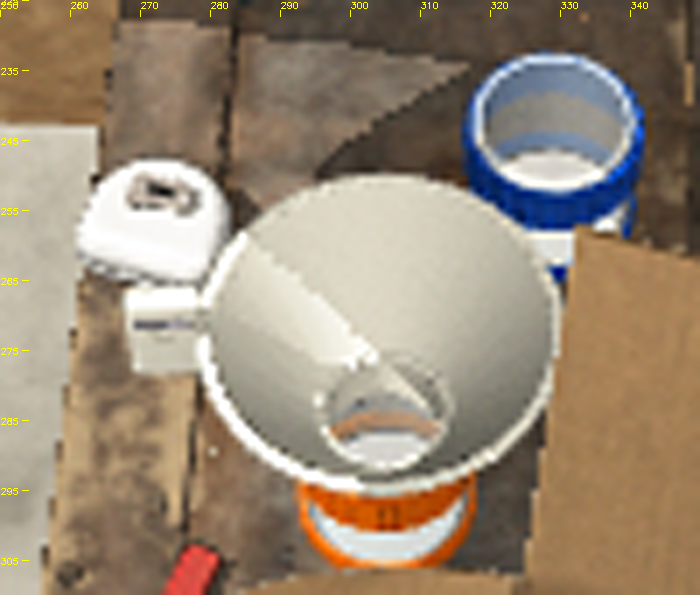

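View pics/scoop.png

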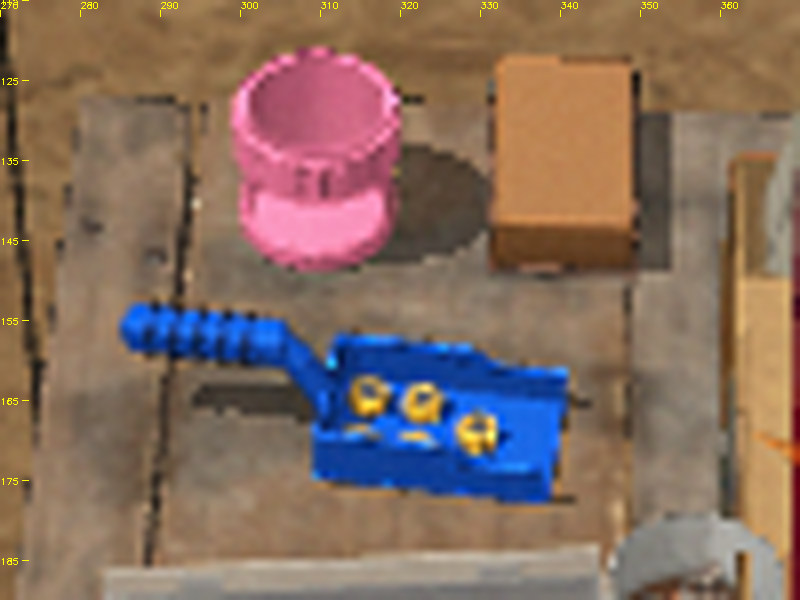

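```bash
cat > fit.py <<'E'
from h import *
from scipy.optimize import least_squares
t=np.linspace(0,2*np.pi,360)
def circ(x,y,z,R): return np.c_[x+R*np.cos(t),y+R*np.sin(t),0*t+z]
def bb(c,x,y,z,R):
    p=proj(c,circ(x,y,z,R));return np.r_[p.min(0),p.max(0)]
def fitc(c,z,R,box):
    m=[b is not None for b in box]; tgt=np.array([b for b in box if b is not None])
    x0=at_z(c,(np.mean([b for b in box[::2] if b is not None]),np.mean([b for b in box[1::2] if b is not None])),z)
    s=least_squares(lambda p:bb(c,p[0],p[1],z,R)[m]-tgt,x0[:2]); return s.x,s.fun
E
python3 - <<'E'
from fit import *
import pickle
c=pickle.load(open('c0.pkl','rb'))['scene']
print('funnel',fitc(c,.131,.067,[277.7,249.6,330,295.2]))
print('bluejar collar',fitc(c,.07,.0355,[316.2,232.3,341.8,None]))
print('bluejar mouth',fitc(c,.07,.0285,[318,233.2,339.5,252]))
print('spout-bottom hole',fitc(c,.07,.0225,[295.7,276,315,292]))
print('orange foot low',fitc(c,.0,.033,[None,None,None,306.3]))
for z in(.11,.13,.15): print('tab top corners',z,[at_z(c,p,z)[:2].round(3).tolist() for p in((267.8,266.5),(278.5,266.5),(269,278),(278,278))])
print('handle',[at_z(c,p,.057)[:2].round(4).tolist() for p in ((285.5,154),(285.5,158),(304.5,155.5),(304.5,160.5))])
print('scoop floor corners z0',[at_z(c,p,.0)[:2].round(4).tolist() for p in ((309.5,175),(338.5,177.5))])
print('scoop top corners back .028, front .02',[at_z(c,p,z)[:2].round(4).tolist() for p,z in (((312,157.5),.028),((309,168.5),.028),((340.5,161.5),.02),((338.5,173.5),.02))])
print('tape',[at_z(c,p,.034)[:2].round(3).tolist() for p in((262,256),(283,256),(269,248))],'sand',at_z(c,(339,131),.031)[:2], 'box',at_z(c,(331,260),.15),at_z(c,(327,305),.15))
E
```

```text
funnel (array([ 0.52012195, -0.19271165]), array([-0.26224567, -0.06697688,  0.26220028,  0.03853428]))
bluejar collar (array([ 0.58142371, -0.05854087]), array([ 0.13309378,  0.00553731, -0.13292224]))
bluejar mouth (array([ 0.58072377, -0.05832987]), array([ 0.58292229,  1.03827092, -0.58207536, -0.96580122]))
spout-bottom hole (array([ 0.52287719, -0.19292301]), array([ 1.09922259,  0.48913763, -1.0991131 , -0.43988725]))
  return _methods._mean(a, axis=axis, dtype=dtype,
  ret = ret.dtype.type(ret / rcount)
Traceback (most recent call last):
  File "fit.py", line 10, in fitc
    s=least_squares(lambda p:bb(c,p[0],p[1],z,R)[m]-tgt,x0[:2]); return s.x,s.fun
ValueError: Initial guess is outside of provided bounds
```

```bash
python3 - <<'E'
from fit import *
import pickle
c=pickle.load(open('c0.pkl','rb'))['scene']; print(c['cx'],c['cy'])
o=lambda p:(p[0]-.5,p[1]-.5)
A=lambda p,z: at_z(c,o(p),z)[:2].round(4).tolist()
print('funnel -.5',fitc(c,.131,.067,[277.2,249.1,329.5,294.7])[0],'bj',fitc(c,.07,.0355,[315.7,231.8,341.3,None])[0])
for z in(.11,.13,.15): print('tab top corners',z,[A(p,z) for p in((267.8,266.5),(278.5,266.5),(269,278),(278,278))])
print('tab slot', A((272,271),.14))
print('handle',[A(p,.057) for p in ((285.5,154),(285.5,158),(304.5,155.5),(304.5,160.5))])
print('scoop floor corners z0',[A(p,0) for p in ((309.5,175),(338.5,177.5))])
print('scoop top',[A(p,z) for p,z in (((312,157.5),.028),((309,168.5),.028),((340.5,161.5),.02),((338.5,173.5),.02))])
print('tape',[A(p,.034) for p in((262,256),(283,256),(269,248))],'sand',A((339,131),.031), 'box',A((331,260),.15),A((327,305),.15))
E
```

```text
313.3998582730638 194.45228386249204
funnel -.5 [ 0.51876725 -0.19131702] bj [ 0.57997466 -0.05684999]
tab top corners 0.11 [[0.4226, -0.1673], [0.4505, -0.1661], [0.4294, -0.2015], [0.4525, -0.2004]]
tab top corners 0.13 [[0.4254, -0.1797], [0.4528, -0.1785], [0.4321, -0.2133], [0.4548, -0.2122]]
tab top corners 0.15 [[0.4283, -0.1921], [0.4552, -0.1909], [0.4349, -0.225], [0.4571, -0.2241]]
tab slot [0.4389, -0.1987]
handle [[0.4265, 0.3002], [0.4281, 0.2818], [0.4896, 0.296], [0.491, 0.2731]]
scoop floor corners z0 [[0.5073, 0.262], [0.6041, 0.2549]]
scoop top [[0.5131, 0.3164], [0.5058, 0.2652], [0.6092, 0.3096], [0.6034, 0.2544]]
tape [[0.3915, -0.0863], [0.451, -0.0837], [0.4084, -0.0583]] sand [0.6017, 0.448] box [0.5867, -0.1658] [0.5804, -0.292]
```

```bash
python3 -m jog '1 0 20 60 0; 1 0 40 45 0; 1 15 60 0 -8; 1 25 60 0 -8; 1 30 60 0 -8' && python3 -m jog '1 35 60 0 0; 1 40 60 -20 0; 1 30 30 -15 0; 1 0 0 0 0' && python3 - <<'E'
from h import *
import pickle
c=cap('wrist','w1.png');pickle.dump(c,open('w1.pkl','wb'));s=r.sense();print(s['tcp_pos'],s['ee_rot'][:2],c['o'],s['time_s'],c['cx'],c['cy'])
E
```

```text
time_s: 0.72
tcp_pos: [0.322, -0.3358, 0.3348]
ee_rot: [[-1.0, 0.002, 0.0], [0.002, 1.0, 0.0], [-0.0, 0.0, -1.0]]
wrist_force: [2.1, -0.4, 0.1]
gripper_width: 0.996
gripper_force: 0.0
time_s: 1.23
tcp_pos: [0.4175, -0.2015, 0.3014]
ee_rot: [[-1.0, -0.008, -0.003], [-0.008, 1.0, 0.001], [0.003, 0.001, -1.0]]
wrist_force: [-0.3, -1.1, 0.9]
gripper_width: 1.0
gripper_force: 0.0
[ 0.41709169 -0.20260626  0.30223857] [[-9.99978865e-01 -6.04248749e-03 -2.39972618e-03]
 [-6.04330380e-03  9.99981684e-01  3.33061263e-04]] [ 0.34530973 -0.20336278  0.45664397] 1.275 322.8767361438077 202.06328880875142
```

View pics/w1.png

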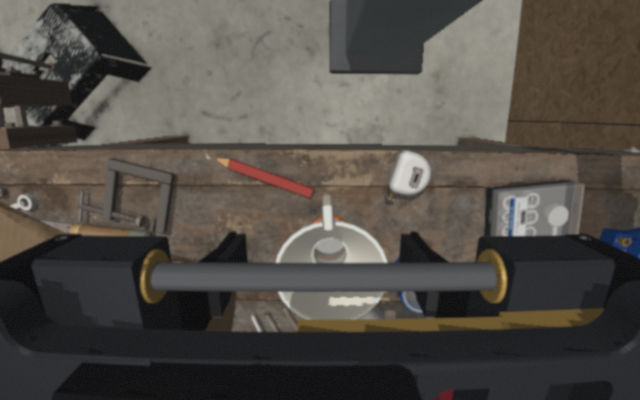

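```bash
python3 - <<'E'
import cv2
a=cv2.imread('pics/w1.png')
x,y,w,h,s=265,180,133,100,6
im=cv2.resize(a[y:y+h,x:x+w],None,fx=s,fy=s,interpolation=cv2.INTER_CUBIC)
for i in range(0,w,10): cv2.putText(im,str(x+i),(i*s,8),0,.3,(0,255,255),1); cv2.line(im,(i*s,10),(i*s,16),(0,255,255),1)
for i in range(0,h,10): cv2.putText(im,str(y+i),(0,i*s+4),0,.3,(0,255,255),1); cv2.line(im,(22,i*s),(28,i*s),(0,255,255),1)
cv2.imwrite('pics/w1c.png',im)
E
```

```text
(no output)
```

View pics/w1c.png

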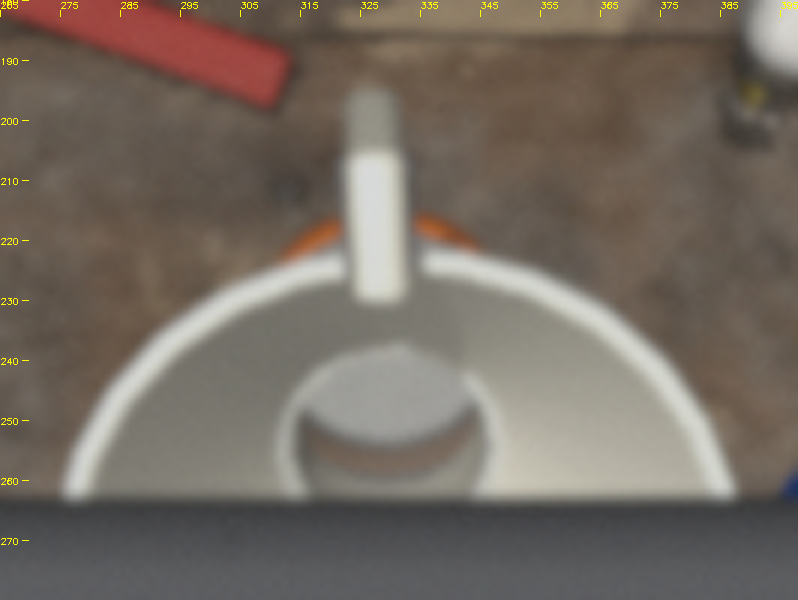

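```bash
python3 - <<'E'
from fit import *
import pickle
c=pickle.load(open('w1.pkl','rb'));cs=pickle.load(open('c0.pkl','rb'))['scene']
q=np.array([(322.8,205.3),(332.2,205.3),(324.2,230),(333,230)])-.5
L=np.array([(-.014,-.005),(-.014,.005),(.014,-.005),(.014,.005)])
def f(p,z):
    a=p[2];R=np.array([[np.cos(a),-np.sin(a)],[np.sin(a),np.cos(a)]])
    P=np.c_[L@R.T+p[:2],np.full(4,z)];return (proj(c,P)-q).ravel()
for z in (.14,.15,.16):
    s=least_squares(f,[.44,-.19,0],args=(z,));print(z,s.x[:2].round(4),np.degrees(s.x[2]).round(1),s.cost.round(2),'centre from tab',(s.x[:2]+.078*np.array([np.cos(s.x[2]),np.sin(s.x[2])])).round(4))
# rim arc, outer edge
arc=np.array([(275.5,262),(285.5,245.5),(297,233),(310,225),(355,227),(372,239),(381,251),(387,262)])-.5
def g(p,z=.131):
    return [np.hypot(*(at_z(c,u,z)[:2]-p[:2]))-.067 for u in arc]
s=least_squares(g,[.519,-.191]);print('centre',s.x,np.array(s.fun).round(4))
s=least_squares(lambda p:g(p,p[2]),[.519,-.191,.13]);print('centre,z',s.x)
print('scene tab', [(z,proj(cs,[[.441,-.195,z]]).round(1).tolist()) for z in(.14,.155)])
E
```

```text
0.14 [ 0.4482 -0.1971] 2.8 0.12 centre from tab [ 0.5262 -0.1934]
0.15 [ 0.445  -0.1973] 2.8 0.64 centre from tab [ 0.5229 -0.1936]
0.16 [ 0.4418 -0.1975] 2.8 2.01 centre from tab [ 0.5197 -0.1938]
centre [ 0.52401232 -0.19283587] [-0.0001 -0.0017  0.      0.0017  0.0005 -0.0007 -0.0012  0.0005]
centre,z [ 0.52520406 -0.19265041  0.12649169]
scene tab [(0.14, [[272.5, 269.3]]), (0.155, [[272.1, 266.1]])]
```

```bash
python3 -m jog '0.6 23 5 -40 2.5; 0.6 0 0 -50 0; 0.6 0 0 -40 0;0.6 0 0 0 0;0.6 0 0 0 0'
```

```text
time_s: 1.9
tcp_pos: [0.441, -0.1996, 0.175]
ee_rot: [[-0.999, -0.047, 0.003], [-0.047, 0.999, -0.001], [-0.003, -0.001, -1.0]]
wrist_force: [-0.2, 0.4, -0.2]
gripper_width: 0.613
gripper_force: 0.0
```

```bash
python3 -m jog '0.6 0 2.5 -30 0; 0.6 0 0 -23 0; 0.6 0 0 0 0;0 0 0 0 0;0 0 0 0 0' && python3 -m jog '0 0 0 0 0;0 0 0 0 0;0 0 0 0 0; 0 0 0 0 0' && python3 -m jog '0 0 0 15 0; 0 0 0 15 0; 0 0 0 10 0;0 0 0 0 0'
```

```text
time_s: 2.52
tcp_pos: [0.4411, -0.1963, 0.1218]
ee_rot: [[-0.999, -0.047, 0.003], [-0.047, 0.999, -0.001], [-0.003, -0.001, -1.0]]
wrist_force: [0.3, 0.0, 0.0]
gripper_width: 0.45
gripper_force: 0.0
time_s: 3.02
tcp_pos: [0.44, -0.1961, 0.1202]
ee_rot: [[-0.999, -0.047, 0.0], [-0.047, 0.999, -0.0], [-0.0, -0.0, -1.0]]
wrist_force: [0.5, 0.7, 1.0]
gripper_width: 0.117
gripper_force: 30.0
time_s: 3.52
tcp_pos: [0.4402, -0.1961, 0.1605]
ee_rot: [[-0.999, -0.047, 0.001], [-0.047, 0.999, -0.0], [-0.001, -0.0, -1.0]]
wrist_force: [-0.8, -0.1, -1.3]
gripper_width: 0.112
gripper_force: 30.0
```

```bash
python3 -m jog '0 0 0 25 0; 0 10 24 0 0; 0 15 32 0 0;0 16 35 0 0;0 12 28 0 0' && python3 -m jog '0 8 15.5 0 0; 0 0 0 0 0;0 0 0 0 0' && python3 - <<'E'
from h import *
import pickle
c=cap('scene','s2.png');pickle.dump(c,open('s2.pkl','wb'))
a=c['pixels'][:,:,::-1]
x,y,w,h,s=285,195,100,75,8
im=cv2.resize(a[y:y+h,x:x+w],None,fx=s,fy=s,interpolation=cv2.INTER_CUBIC)
for i in range(0,w,10): cv2.putText(im,str(x+i),(i*s,8),0,.3,(0,255,255),1); cv2.line(im,(i*s,10),(i*s,16),(0,255,255),1)
for i in range(0,h,10): cv2.putText(im,str(y+i),(0,i*s+4),0,.3,(0,255,255),1); cv2.line(im,(22,i*s),(28,i*s),(0,255,255),1)
cv2.imwrite('pics/s2c.png',im)
E
```

```text
time_s: 4.15
tcp_pos: [0.4929, -0.0759, 0.1843]
ee_rot: [[-0.999, -0.047, -0.002], [-0.047, 0.999, 0.0], [0.002, 0.0, -1.0]]
wrist_force: [0.2, -0.1, -0.6]
gripper_width: 0.114
gripper_force: 30.0
time_s: 4.53
tcp_pos: [0.5004, -0.0622, 0.1848]
ee_rot: [[-0.999, -0.046, -0.001], [-0.046, 0.999, -0.0], [0.001, -0.0, -1.0]]
wrist_force: [-1.1, -1.1, -0.9]
gripper_width: 0.108
gripper_force: 30.0
```

View pics/s2c.png

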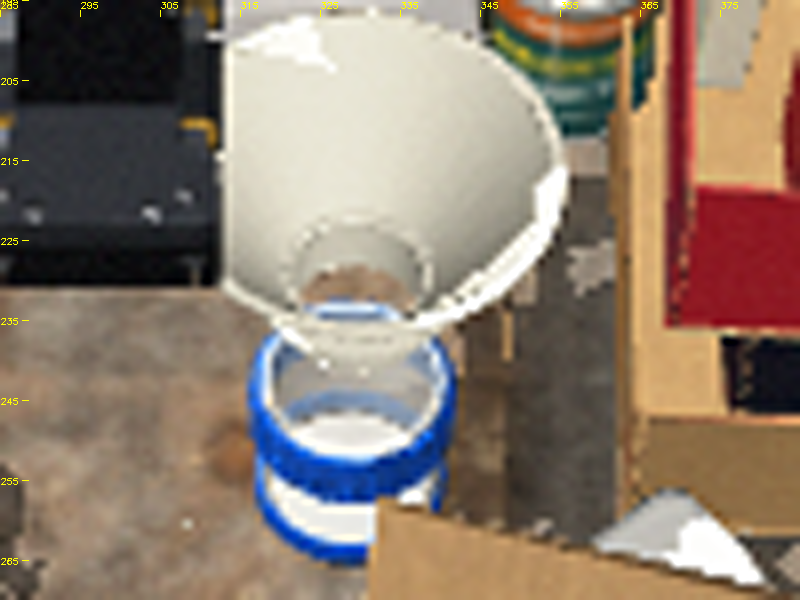

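```bash
python3 - <<'E'
from fit import *
import pickle
c=pickle.load(open('s2.pkl','rb'))
print(fitc(c,.1956,.067,[None,195.7,355.6,235.8]))
arc=np.array([(349,207),(354,212),(356,218),(353,225),(345,232),(338,235.7),(322,236),(313.5,231.5),(318,197.5),(330,196.2),(340,199.5)])-.5
for z in(.19,.1956,.201):
    s=least_squares(lambda p:[np.hypot(*(at_z(c,u,z)[:2]-p))-.067 for u in arc],[.58,-.06]);print(z,s.x,np.array(s.fun).round(4))
s=least_squares(lambda p:[np.hypot(*(at_z(c,u,p[2])[:2]-p[:2]))-.067 for u in arc],[.58,-.06,.19]);print(s.x,s.cost)
print('jar',fitc(c,.07,.0355,[315.6,None,341.5,None])[0],[at_z(c,(329,p),0).round(4)[1] for p in(264.5,265.5)], 'foot front y expected to be cy-.033')
print('spout bottom',fitc(c,.1106,.025,[320.3,None,337.5,241]))
E
```

```text
(array([ 0.58134797, -0.05850471]), array([-2.63484786e-01, -1.55385478e-04,  2.30307094e-01]))
0.19 [ 0.57751496 -0.05567011] [-0.0052  0.0007  0.004   0.0015 -0.0014  0.0002 -0.     -0.0026  0.0023
  0.0009 -0.003 ]
0.1956 [ 0.57723297 -0.05998995] [-0.0053  0.0006  0.0039  0.0014 -0.0015 -0.0001 -0.0004 -0.0031  0.0018
  0.0005 -0.0032]
0.201 [ 0.57695739 -0.06415506] [-0.0054  0.0006  0.0038  0.0013 -0.0016 -0.0003 -0.0008 -0.0036  0.0013
  0.0001 -0.0034]
[ 0.57766516 -0.05334503  0.18698615] 3.449157264031556e-05
  return _methods._mean(a, axis=axis, dtype=dtype,
  ret = ret.dtype.type(ret / rcount)
Traceback (most recent call last):
  File "fit.py", line 10, in fitc
    s=least_squares(lambda p:bb(c,p[0],p[1],z,R)[m]-tgt,x0[:2]); return s.x,s.fun
ValueError: Initial guess is outside of provided bounds
```

```bash
python3 -m jog '0 0.5 1 -20 0; 0 0 0 -18 0; 0 0 0 0 0; 0 0 0 -6 0;0 0 0 -6 0' && python3 -m jog '0 0 0 0 0;0 0 0 -6 0; 0 0 0 -5 0; 0 0 0 0 0' && python3 -m jog '0 0 0 -2 0; 0 0 0 0 0'
```

```text
time_s: 5.2
tcp_pos: [0.5018, -0.0608, 0.1355]
ee_rot: [[-0.999, -0.047, 0.001], [-0.047, 0.999, 0.0], [-0.001, 0.0, -1.0]]
wrist_force: [0.6, -0.8, -1.1]
gripper_width: 0.113
gripper_force: 30.0
time_s: 5.7
tcp_pos: [0.5011, -0.0606, 0.1236]
ee_rot: [[-0.999, -0.047, -0.001], [-0.047, 0.999, -0.0], [0.001, -0.0, -1.0]]
wrist_force: [0.0, -0.1, -0.6]
gripper_width: 0.111
gripper_force: 30.0
time_s: 5.95
tcp_pos: [0.5014, -0.0606, 0.1221]
ee_rot: [[-0.999, -0.047, -0.0], [-0.047, 0.999, 0.0], [0.0, 0.0, -1.0]]
wrist_force: [-0.3, 0.1, -0.2]
gripper_width: 0.111
gripper_force: 30.0
```

```bash
python3 -m jog '0 0 0 -1.5 0; 0 0 0 0 0;0.4 0 0 0 0; 0.4 0 0 0 0;0.4 0 0 0 0' && python3 -m jog '0.5 0 0 50 0;0.5 0 0 60 0; 0.5 -25 10 60 0; 0.5 -20 10 0 0;0.5 0 0 0 0' && python3 - <<'E'
from h import *
import pickle
c=cap('scene','s3.png');d=cap('side');pickle.dump((c,d),open('s3.pkl','wb'))
def crop(a,x,y,w,h,s):
    im=cv2.resize(a[y:y+h,x:x+w,::-1],None,fx=s,fy=s,interpolation=cv2.INTER_CUBIC)
    for i in range(0,w,10): cv2.putText(im,str(x+i),(i*s,8),0,.3,(0,0,255),1); cv2.line(im,(i*s,10),(i*s,16),(0,0,255),1)
    for i in range(0,h,10): cv2.putText(im,str(y+i),(0,i*s+4),0,.3,(0,0,255),1); cv2.line(im,(22,i*s),(28,i*s),(0,0,255),1)
    return im
cv2.imwrite('pics/s3c.png',np.hstack([crop(c['pixels'],290,205,80,70,5),crop(d['pixels'],300,165,100,70,4).copy()[:350] if 0 else cv2.resize(crop(d['pixels'],300,180,80,70,5),(400,350))]))
E
```

```text
time_s: 6.58
tcp_pos: [0.5016, -0.0606, 0.1208]
ee_rot: [[-0.999, -0.047, 0.0], [-0.047, 0.999, 0.0], [-0.0, -0.0, -1.0]]
wrist_force: [-0.3, -0.8, 0.8]
gripper_width: 0.349
gripper_force: 0.0
time_s: 7.2
tcp_pos: [0.4569, -0.0408, 0.2887]
ee_rot: [[-0.999, -0.048, 0.002], [-0.048, 0.999, 0.001], [-0.002, 0.001, -1.0]]
wrist_force: [0.2, -1.0, -0.1]
gripper_width: 0.496
gripper_force: 0.0
```

View pics/s3c.png

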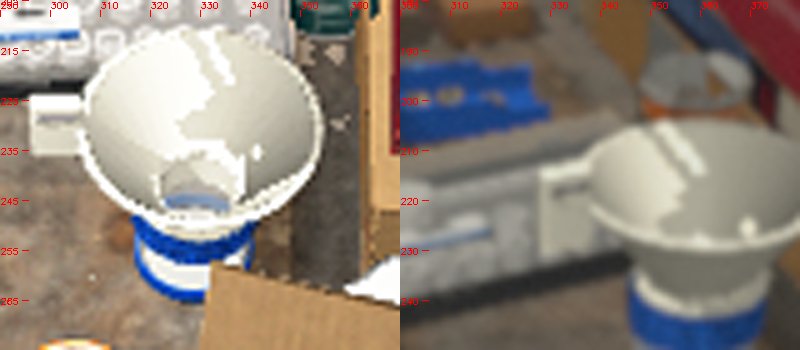

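```bash
python3 -m jog '0.7 0 50 0 0;0.7 0 60 0 0; 0.7 0 60 0 -4; 0.7 0 60 0 -3.7;0.7 0 60 0 0' && python3 -m jog '0.7 -7 35 0 0;0.7 0 0 0 0;0.7 0 0 0 0' && python3 - <<'E'
from h import *
from fit import fitc
import pickle
c0=pickle.load(open('s3.pkl','rb'))[0]
print('funnel',fitc(c0,.131,.067,[305.2,210.2,353.8,250.2]))
c=cap('wrist','w4.png');pickle.dump(c,open('w4.pkl','wb'))
P=proj(c,[[.459,.2875,.057]])[0];print(P)
def crop(a,x,y,w,h,s):
    im=cv2.resize(a[y:y+h,x:x+w,::-1],None,fx=s,fy=s,interpolation=cv2.INTER_CUBIC)
    for i in range(0,w,10): cv2.putText(im,str(x+i),(i*s,8),0,.3,(0,0,255),1); cv2.line(im,(i*s,10),(i*s,16),(0,0,255),1)
    for i in range(0,h,10): cv2.putText(im,str(y+i),(0,i*s+4),0,.3,(0,0,255),1); cv2.line(im,(22,i*s),(28,i*s),(0,0,255),1)
    return im
x,y=max(0,int(P[0])-70),max(0,int(P[1])-45)
cv2.imwrite('pics/w4c.png',crop(c['pixels'],x,y,130,100,6))
E
```

```text
time_s: 7.92
tcp_pos: [0.4581, 0.2508, 0.2866]
ee_rot: [[-0.996, 0.088, -0.001], [0.088, 0.996, -0.002], [0.001, -0.002, -1.0]]
wrist_force: [0.9, 0.4, -0.9]
gripper_width: 0.696
gripper_force: 0.0
time_s: 8.3
tcp_pos: [0.451, 0.2834, 0.2866]
ee_rot: [[-0.996, 0.087, -0.001], [0.087, 0.996, -0.002], [0.001, -0.002, -1.0]]
wrist_force: [0.1, -0.5, -0.6]
gripper_width: 0.702
gripper_force: 0.0
funnel (array([ 0.58154579, -0.05792598]), array([-0.43831767, -0.03518842,  0.43719891, -0.00199517]))
[327.82028711 182.77790567]
```

View pics/w4c.png

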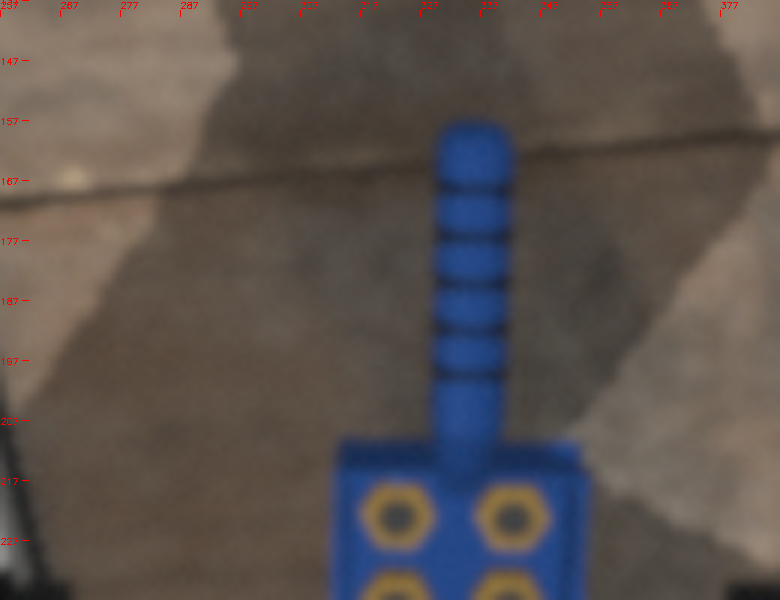

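```bash
python3 - <<'E'
from h import *
import pickle
c=pickle.load(open('w4.pkl','rb'))
for n,p,z in [('end',(335.7,157.5),.05),('mid rib',(335.1,183.8),.057),('rib1',(336,167.8),.057),('rib5',(334.7,199.2),.057),('left back',(313,213),.028),('right back',(354,213),.028)]: print(n,at_z(c,p,z).round(4))
E
```

```text
end [0.4289 0.3001 0.05  ]
mid rib [0.4611 0.2966 0.057 ]
rib1 [0.4409 0.2993 0.057 ]
rib5 [0.4812 0.2945 0.057 ]
left back [0.5062 0.2631 0.028 ]
right back [0.5112 0.3203 0.028 ]
```

```bash
python3 -m jog '0.6 6 12.5 -60 -0.5;0.6 0 0 -60 0; 0.6 0 0 -60 0; 0.6 0 0 0 0;0.6 0 0 0 0' && python3 -m jog '0.5 0 0 -40 0;0.5 0 0 -29 0;0.5 0 0 0 0;0 0 0 0 0;0 0 0 0 0' && python3 -m jog '0 0 0 0 0;0 0 0 0 0;0 0 0 0 0'
```

```text
time_s: 8.98
tcp_pos: [0.4584, 0.2969, 0.11]
ee_rot: [[-0.995, 0.096, 0.003], [0.096, 0.995, 0.002], [-0.003, 0.002, -1.0]]
wrist_force: [0.6, 0.5, 1.7]
gripper_width: 0.6
gripper_force: 0.0
time_s: 9.6
tcp_pos: [0.4578, 0.2975, 0.0409]
ee_rot: [[-0.995, 0.096, 0.003], [0.096, 0.995, 0.003], [-0.003, 0.004, -1.0]]
wrist_force: [0.1, 0.4, -0.1]
gripper_width: 0.36
gripper_force: 0.0
time_s: 9.98
tcp_pos: [0.4569, 0.2968, 0.0393]
ee_rot: [[-0.995, 0.095, 0.001], [0.095, 0.995, 0.001], [-0.001, 0.001, -1.0]]
wrist_force: [-2.3, 0.0, 5.3]
gripper_width: 0.182
gripper_force: 30.0
```

Gripped (width 0.182 × 87 ≈ 16 mm, matches the handle). Small lift to see whether it stays level.

```bash
python3 -m jog '0 0 0 10 0;0 0 0 10 0;0 0 0 10 0;0 0 0 0 0;0 0 0 0 0' && python3 - <<'E'
from h import *
import pickle
c=cap('scene','s5.png')
a=c['pixels'];x,y,w,h=270,130,90,60
cv2.imwrite('pics/s5c.png',cv2.resize(a[y:y+h,x:x+w,::-1],None,fx=7,fy=7,interpolation=cv2.INTER_CUBIC))
print(r.sense()['moment'])
E
```

```text
time_s: 10.6
tcp_pos: [0.4565, 0.2962, 0.0685]
ee_rot: [[-0.995, 0.096, -0.0], [0.096, 0.995, -0.0], [0.0, -0.0, -1.0]]
wrist_force: [0.4, -0.2, -0.8]
gripper_width: 0.177
gripper_force: 30.0
[-0.04654568  0.16931361  0.0010522 ]
```

View pics/s5c.png

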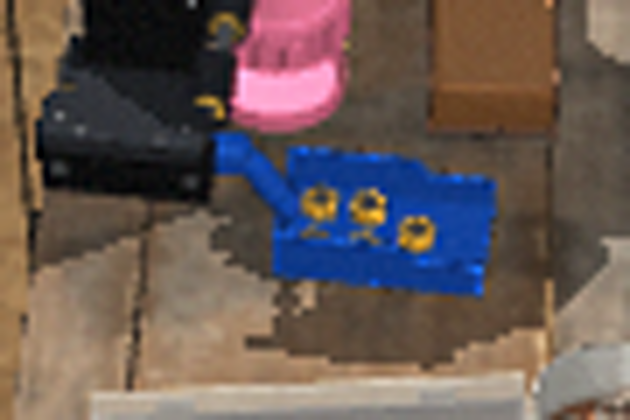

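```bash
python3 -m jog '0 0 0 15 1;0 0 -5 25 1;0 0 -10 30 1;0 2 -20 30 1;0 3 -25 30 1' && python3 -m jog '0 4 -30 30 .5;0 4 -35 20 0;0 4 -35 10 0;0 4 -35 0 0;0 4 -35 0 0' && python3 -m jog '0 4 -35 0 0;0 4 -35 0 0;0 4 -30 0 0; 0 3 -15 0 0;0 2 -5 0 0' && python3 -m jog '0 0 -4 0 0;0 0 0 0 0;0 0 0 0 0'; python3 -c "
from h import *
print(r.sense()['moment'])"
```

```text
time_s: 11.28
tcp_pos: [0.4616, 0.236, 0.2005]
ee_rot: [[-1.0, 0.007, 0.001], [0.007, 1.0, 0.001], [-0.001, 0.001, -1.0]]
wrist_force: [1.3, -0.3, -2.6]
gripper_width: 0.18
gripper_force: 30.0
time_s: 11.9
tcp_pos: [0.4815, 0.0652, 0.2598]
ee_rot: [[-1.0, -0.001, 0.001], [-0.001, 1.0, 0.001], [-0.001, 0.001, -1.0]]
wrist_force: [0.7, -1.6, -1.9]
gripper_width: 0.182
gripper_force: 30.0
time_s: 12.52
tcp_pos: [0.4987, -0.0541, 0.259]
ee_rot: [[-1.0, 0.001, 0.0], [0.001, 1.0, 0.0], [-0.0, 0.0, -1.0]]
wrist_force: [-0.2, -0.2, -1.4]
gripper_width: 0.18
gripper_force: 30.0
time_s: 12.9
tcp_pos: [0.4987, -0.0571, 0.2587]
ee_rot: [[-1.0, -0.001, 0.0], [-0.001, 1.0, 0.0], [-0.0, 0.0, -1.0]]
wrist_force: [0.9, 1.8, -0.4]
gripper_width: 0.178
gripper_force: 30.0
[-0.03092224  0.15108787 -0.00692617]
```

```bash
cat > pitch.py <<'E'
from h import *
def hullmask(c,piv,yaw,th):
    P=np.array([(x,y,z) for y in(-.03,.03) for x,z in((.049,-.05),(.049,-.022),(.099,-.022),(.099,-.03),(.149,-.03),(.149,-.05))])
    c_,s_=np.cos(th),np.sin(th); Q=np.c_[P[:,0]*c_+P[:,2]*s_,P[:,1],-P[:,0]*s_+P[:,2]*c_]
    cy,sy=np.cos(yaw),np.sin(yaw); Q=np.c_[Q[:,0]*cy-Q[:,1]*sy,Q[:,0]*sy+Q[:,1]*cy,Q[:,2]]+piv
    m=np.zeros((400,640),np.uint8);cv2.fillConvexPoly(m,cv2.convexHull(proj(c,Q).round().astype(np.int32)),1);return m
def pitch(name='scene'):
    s=r.sense();c=cap(name);im=c['pixels'].astype(int)
    piv=np.array(s['tcp_pos'])+[0,0,.011];R=np.array(s['ee_rot']);yaw=np.arctan2(-R[0,1],R[1,1])
    blue=(im[...,2]>im[...,0]+40)&(im[...,2]>60); brass=(im[...,0]>im[...,2]+60)&(im[...,0]>110)
    roi=np.zeros_like(blue); best=[]
    ths=np.radians(np.arange(-10,88,3)); ms=[hullmask(c,piv,yaw,t)>0 for t in ths]
    roi=np.any(ms,0); m=(blue|brass)&roi
    sc=[(m&h).sum()/((m|h).sum()) for h in ms]; i=int(np.argmax(sc))
    return round(np.degrees(ths[i])),round(sc[i],2),int((brass&ms[i]).sum()),s['moment'][1].round(3) if hasattr(s['moment'],'round') else round(s['moment'][1],3),s['gripper_width'],s['gripper_force']
if __name__=='__main__': print('pitch,IoU,brass px,My',pitch('scene'),pitch('side'))
E
python3 pitch.py
```

```text
pitch,IoU,brass px,My (2, np.float64(0.77), 85, np.float64(0.151), 0.17773466582150785, 29.99201369471848) (-1, np.float64(0.65), 24, np.float64(0.113), 0.17775050793105382, 29.991828314960003)
```

```bash
python3 -m jog '0.172 0 0 0 0' ; python3 -m jog '0.18 0 0 0 0'; python3 pitch.py
```

```text
time_s: 13.12
tcp_pos: [0.4987, -0.0573, 0.2587]
ee_rot: [[-1.0, -0.0, -0.0], [-0.0, 1.0, 0.0], [0.0, 0.0, -1.0]]
wrist_force: [-0.2, -0.2, -1.8]
gripper_width: 0.183
gripper_force: 30.0
time_s: 13.25
tcp_pos: [0.4987, -0.0575, 0.2587]
ee_rot: [[-1.0, -0.0, 0.0], [-0.0, 1.0, 0.0], [-0.0, 0.0, -1.0]]
wrist_force: [0.4, -0.1, -1.3]
gripper_width: 0.184
gripper_force: 13.2
pitch,IoU,brass px,My (-1, np.float64(0.78), 92, np.float64(0.029), 0.18389538308707398, 13.205974835436791) (2, np.float64(0.62), 4, np.float64(0.02), 0.17915103280077305, 10.859741396270692)
```

```bash
python3 -m jog '0.18 0 0 0 0'; python3 pitch.py
```

```text
time_s: 13.48
tcp_pos: [0.4988, -0.0576, 0.2587]
ee_rot: [[-1.0, 0.0, 0.0], [0.0, 1.0, 0.0], [-0.0, 0.0, -1.0]]
wrist_force: [-0.5, 0.9, -1.0]
gripper_width: 0.182
gripper_force: 10.6
pitch,IoU,brass px,My (38, np.float64(0.64), 44, np.float64(0.097), 0.18219094954305723, 10.615532709052786) (44, np.float64(0.53), 1, np.float64(0.164), 0.17972754997882534, 10.709032034355914)
```

```bash
python3 -m jog '0 0 0 0 0;0 0 0 0 0'; python3 pitch.py
```

```text
time_s: 13.82
tcp_pos: [0.499, -0.0576, 0.2589]
ee_rot: [[-1.0, 0.0, 0.001], [0.0, 1.0, -0.0], [-0.001, -0.0, -1.0]]
wrist_force: [-0.4, -0.4, -1.4]
gripper_width: 0.175
gripper_force: 30.0
pitch,IoU,brass px,My (53, np.float64(0.63), 0, np.float64(0.016), 0.17544175513959703, 29.999974218662828) (53, np.float64(0.51), 0, np.float64(0.052), 0.18185685472847954, 30.000098403543234)
```

```bash
python3 -m jog '0 0 0 20 0;0 0 0 -15 0;0 0 0 20 0;0 0 0 -15 0;0 0 0 0 0'; python3 -m jog '0 0 10 50 0;0 -20 45 40 0;0 -20 50 0 0;0 0 0 0 0' ;  python3 - <<'E'
from h import *
from pitch import pitch
print(pitch('scene'))
for n in('scene','side'):
    c=cap(n,f'{n}6.png');im=c['pixels'].astype(int)
    hsv=cv2.cvtColor(c['pixels'],cv2.COLOR_RGB2HSV)
    m=cv2.inRange(hsv,(15,110,90),(30,255,255))
    k,l,st,ce=cv2.connectedComponentsWithStats(m)
    print(n,[(st[i,4],ce[i].round().tolist()) for i in range(1,k) if st[i,4]>=4 and 250<ce[i][0]<400 and 110<ce[i][1]<300])
    print('funnel px',proj(c,[[.581,-.058,.131],[.58,-.057,.07],[.58,-.057,.02]]).round().tolist())
E
```

```text
time_s: 14.55
tcp_pos: [0.4972, -0.0576, 0.2662]
ee_rot: [[-1.0, 0.0, -0.005], [0.0, 1.0, 0.0], [0.005, 0.0, -1.0]]
wrist_force: [0.0, -0.7, -0.8]
gripper_width: 0.179
gripper_force: 30.0
time_s: 15.05
tcp_pos: [0.4578, 0.0491, 0.358]
ee_rot: [[-1.0, -0.005, 0.0], [-0.005, 1.0, 0.001], [-0.0, 0.001, -1.0]]
wrist_force: [-0.3, -0.8, -1.0]
gripper_width: 0.182
gripper_force: 30.0
(53, np.float64(0.43), 17, np.float64(-0.042), 0.18177822752566214, 30.00038718106225)
scene [(np.int32(12), [294.0, 113.0]), (np.int32(6), [342.0, 124.0]), (np.int32(6), [338.0, 125.0]), (np.int32(5), [293.0, 127.0]), (np.int32(4), [336.0, 128.0]), (np.int32(4), [340.0, 129.0]), (np.int32(9), [346.0, 130.0]), (np.int32(9), [333.0, 132.0]), (np.int32(5), [337.0, 133.0]), (np.int32(26), [341.0, 138.0]), (np.int32(30), [379.0, 136.0]), (np.int32(9), [334.0, 137.0]), (np.int32(6), [346.0, 135.0]), (np.int32(305), [364.0, 160.0]), (np.int32(4), [346.0, 140.0]), (np.int32(48), [395.0, 152.0]), (np.int32(527), [383.0, 185.0]), (np.int32(14), [348.0, 175.0]), (np.int32(47), [373.0, 179.0]), (np.int32(4), [392.0, 180.
[... 1479 characters left out ...]
 161.0]), (np.int32(15), [334.0, 162.0]), (np.int32(13), [276.0, 162.0]), (np.int32(27), [304.0, 163.0]), (np.int32(9), [328.0, 164.0]), (np.int32(212), [343.0, 181.0]), (np.int32(9), [271.0, 169.0]), (np.int32(60), [312.0, 172.0]), (np.int32(6), [309.0, 175.0]), (np.int32(5), [309.0, 178.0]), (np.int32(6), [319.0, 184.0]), (np.int32(7), [314.0, 185.0]), (np.int32(7), [363.0, 197.0]), (np.int32(6), [253.0, 210.0]), (np.int32(256), [389.0, 234.0]), (np.int32(11), [395.0, 242.0]), (np.int32(11), [251.0, 248.0]), (np.int32(5), [254.0, 252.0]), (np.int32(8), [255.0, 272.0]), (np.int32(13), [318.0, 272.0]), (np.int32(19), [263.0, 277.0])]
funnel px [[360.0, 216.0], [358.0, 236.0], [358.0, 251.0]]
```

```bash
python3 - <<'E'
from h import *
import pickle
c0,d0=pickle.load(open('s3.pkl','rb'))
for n,f,o in(('scene','scene6.png',c0),('side','side6.png',d0)):
    a=cv2.imread('pics/'+f)[:,:,::-1]; b=o['pixels']
    br=lambda im:cv2.inRange(cv2.cvtColor(np.ascontiguousarray(im),cv2.COLOR_RGB2HSV),(12,90,70),(32,255,255))
    m=br(a)&~cv2.dilate(br(b),np.ones((3,3)))
    k,l,st,ce=cv2.connectedComponentsWithStats(m)
    print(n,'new brass',[(int(st[i,4]),ce[i].round().tolist()) for i in range(1,k) if st[i,4]>=3 and ce[i][0]>240])
    if n=='scene':
        dd=np.abs(a.astype(int)-b).max(2)>25
        x,y=285,205
        for row in dd[y:y+65,x:x+90:1][::2]: print(''.join('#' if v else '.' for v in row))
E
```

```text
scene new brass [(14, [260.0, 18.0]), (3, [266.0, 20.0]), (4, [578.0, 18.0]), (3, [268.0, 21.0]), (36, [257.0, 70.0]), (6, [262.0, 70.0]), (347, [258.0, 96.0]), (3, [264.0, 82.0]), (3, [273.0, 82.0]), (6, [274.0, 86.0]), (4, [267.0, 114.0]), (8, [260.0, 123.0]), (3, [259.0, 127.0]), (3, [291.0, 127.0]), (556, [268.0, 169.0]), (3, [283.0, 150.0]), (8, [280.0, 155.0]), (55, [334.0, 173.0]), (6, [286.0, 173.0]), (11, [317.0, 173.0]), (4, [322.0, 173.0]), (10, [286.0, 178.0]), (32, [291.0, 180.0]), (10, [286.0, 183.0]), (13, [329.0, 247.0])]
..........................................................................................
..........................................................................................
..........................................................................................
.........................................####...####......................................
..........................................####..#########.......###.......................
............................................###..############...###...####.#..............
..........
[... 2077 characters left out ...]
.....
..........................................................................................
...........................................#..............................................
..........................................................................................
..........................................................................................
side new brass [(977, [322.0, 45.0]), (3, [618.0, 3.0]), (3, [594.0, 19.0]), (3, [587.0, 26.0]), (3, [619.0, 31.0]), (3, [501.0, 33.0]), (3, [594.0, 74.0]), (959, [322.0, 129.0]), (3, [570.0, 108.0]), (111, [289.0, 120.0]), (42, [301.0, 135.0]), (3, [598.0, 155.0]), (15, [306.0, 160.0]), (9, [314.0, 168.0]), (4, [366.0, 328.0])]
```

```bash
python3 - <<'E'
from h import *
from pitch import hullmask
import pickle
a0=cv2.imread('pics/scene0.png')[:,:,::-1].astype(int)
print('nut px initially',a0[160:172,312:333].reshape(-1,3)[np.argsort(-(a0[160:172,312:333,0]-a0[160:172,312:333,2]).ravel())[:40:8]].tolist())
s=r.sense()
for n in('scene','side'):
    c=cap(n);im=c['pixels'].astype(int)
    m=(im[...,0]-im[...,2]>75)&(im[...,0]>130)
    h=cv2.dilate(hullmask(c,np.array(s['tcp_pos'])+[0,0,.011],0,np.radians(53)),np.ones((9,9)))>0
    ys,xs=np.where(m&h);ys2,xs2=np.where(h)
    print(n,'hull box',xs2.min(),ys2.min(),xs2.max(),ys2.max(),list(zip(xs.tolist(),ys.tolist()))[:30],im[ys,xs][:5].tolist())
    if n=='scene': print('334,173',im[172:175,332:337:2].tolist(),'spout',im[244:250:2,324:336:3].tolist(), 'before',pickle.load(open('s3.pkl','rb'))[0]['pixels'][244:250:2,324:336:3].tolist())
E
```

```text
nut px initially [[255, 213, 66], [255, 236, 87], [199, 144, 49], [154, 110, 28], [191, 152, 79]]
scene hull box 276 140 315 191 [] []
334,173 [[[162, 130, 101], [156, 121, 90], [164, 129, 95]], [[161, 125, 98], [156, 124, 96], [169, 135, 103]], [[153, 119, 87], [89, 69, 50], [91, 73, 51]]] spout [[[139, 154, 178], [124, 145, 173], [135, 157, 184], [156, 164, 173]], [[132, 139, 153], [119, 93, 42], [155, 156, 159], [142, 157, 184]], [[242, 240, 229], [141, 146, 140], [164, 138, 81], [253, 243, 188]]] before [[[139, 153, 178], [125, 143, 173], [134, 156, 184], [156, 164, 173]], [[129, 141, 156], [142, 143, 140], [149, 149, 147], [136, 156, 177]], [[203, 200, 180], [247, 246, 239], [230, 228, 221], [229, 227, 211]]]
side hull box 291 132 334 181 [] []
```

```bash
python3 -m jog '0 15 40 0 0;0 20 55 0 0;0 20 55 0 0;0 20 55 -20 0;0 15 42 -40 0' && python3 -m jog '0 0 0 -50 0;0 0 0 -50 0; 0 0 0 -25 0;0 0 0 0 0;0 0 0 0 0' && python3 pitch.py
```

```text
time_s: 15.92
tcp_pos: [0.5513, 0.2953, 0.298]
ee_rot: [[-1.0, 0.001, 0.003], [0.001, 1.0, 0.002], [-0.003, 0.002, -1.0]]
wrist_force: [1.2, -0.7, -0.2]
gripper_width: 0.181
gripper_force: 30.0
time_s: 16.55
tcp_pos: [0.5503, 0.2936, 0.1743]
ee_rot: [[-1.0, 0.001, 0.002], [0.001, 1.0, 0.001], [-0.002, 0.001, -1.0]]
wrist_force: [0.6, 0.0, -0.6]
gripper_width: 0.179
gripper_force: 30.0
pitch,IoU,brass px,My (53, np.float64(0.36), 6, np.float64(-0.009), 0.17938615830271984, 30.00000303145498) (53, np.float64(0.57), 0, np.float64(0.015), 0.18237487859694942, 29.999961331486702)
```

```bash
python3 -m jog '0 0 0 -20 0;0 0 0 -15 0;0 0 0 0 0;0 -13 0 -6 0;0 -13 0 -6 0' && python3 -m jog '0 -11 0 -8 0;0 -11 0 -8 0;0 -10 0 -10 0;0 -10 0 -10 0;0 0 0 0 0' && python3 pitch.py
```

```text
time_s: 17.27
tcp_pos: [0.5245, 0.2946, 0.1291]
ee_rot: [[-1.0, -0.001, 0.005], [-0.001, 1.0, 0.003], [-0.005, 0.003, -1.0]]
wrist_force: [0.8, -1.1, 1.6]
gripper_width: 0.181
gripper_force: 30.0
time_s: 17.9
tcp_pos: [0.4801, 0.2936, 0.0891]
ee_rot: [[-1.0, -0.001, -0.001], [-0.001, 1.0, -0.001], [0.001, -0.001, -1.0]]
wrist_force: [-0.6, 0.4, 0.5]
gripper_width: 0.182
gripper_force: 30.0
pitch,IoU,brass px,My (23, np.float64(0.63), 1, np.float64(0.111), 0.18233435227322525, 30.000657504424453) (20, np.float64(0.73), 0, np.float64(0.115), 0.1811793171005602, 29.998540598899126)
```

```bash
python3 -m jog '0 -8 0 -11 0;0 -7.5 0 -11 0;0 -6 0 -12 0;0 -5 0 -11 0;0 -2 0 -4 0' && python3 -m jog '0 0 0 0 0;0 0 0 0 0' && python3 pitch.py
```

```text
time_s: 18.62
tcp_pos: [0.4518, 0.2934, 0.0401]
ee_rot: [[-1.0, -0.0, -0.001], [-0.0, 1.0, -0.001], [0.001, -0.001, -1.0]]
wrist_force: [-0.5, 0.1, 6.2]
gripper_width: 0.177
gripper_force: 30.0
time_s: 18.88
tcp_pos: [0.4522, 0.2934, 0.0409]
ee_rot: [[-1.0, 0.0, -0.001], [0.0, 1.0, -0.001], [0.001, -0.001, -1.0]]
wrist_force: [-0.5, -0.1, -0.3]
gripper_width: 0.182
gripper_force: 30.0
pitch,IoU,brass px,My (2, np.float64(0.74), 1, np.float64(0.051), 0.18173642183502398, 29.999358588829637) (2, np.float64(0.81), 0, np.float64(0.06), 0.18257558316087447, 29.99948026612401)
```

```bash
python3 -m jog '0 0 0 -1.5 0;0.25 0 0 0 0;0.4 0 0 0 0;0.4 0 0 0 0;0.4 0 0 0 0' && python3 -m jog '0.4 0 0 30 0;0.4 0 0 60 0;0.4 0 -20 60 0;0.4 0 -60 60 0;0.4 10 -60 60 0' && python3 -m jog '0.4 20 -60 30 0;0.4 30 -60 0 0;0.4 30 -60 0 0;0.4 20 -35 0 0;0.4 0 0 0 0' && python3 - <<'E'
from h import *
import pickle
s=r.sense();c=cap('wrist','w7.png');im=c['pixels'].astype(int)
pr=lambda P:proj(c,P).round().astype(int)
print('mouth,jar floor px',pr([[.581,-.058,.131],[.581,-.058,.046],[.58,-.057,.004]]).tolist())
m=((im[...,0]-im[...,2]>40)).astype(np.uint8)
x,y=pr([[.581,-.058,.03]])[0]
for row in im[y-40:y+40:2,x-40:x+40]: print(''.join('o' if p[0]-p[2]>40 else ('b' if p[2]-p[0]>40 else ('.' if p.mean()>120 else ' ')) for p in row))
d=pickle.load(open('s3.pkl','rb'))[0]
sc=cap('scene');print('scene funnel diff',np.abs(sc['pixels'].astype(int)-d['pixels'])[205:275,295:365].mean())
E
```

```text
time_s: 19.6
tcp_pos: [0.4525, 0.2937, 0.0395]
ee_rot: [[-1.0, 0.0, -0.0], [0.0, 1.0, -0.0], [0.0, -0.0, -1.0]]
wrist_force: [0.4, 0.6, -0.4]
gripper_width: 0.391
gripper_force: 0.0
time_s: 20.23
tcp_pos: [0.4593, 0.1847, 0.2788]
ee_rot: [[-1.0, -0.001, 0.001], [-0.001, 1.0, 0.001], [-0.001, 0.001, -1.0]]
wrist_force: [2.0, 1.0, 0.1]
gripper_width: 0.397
gripper_force: 0.0
time_s: 20.85
tcp_pos: [0.5541, -0.0168, 0.3028]
ee_rot: [[-1.0, 0.004, -0.001], [0.004, 1.0, -0.0], [0.001, -0.0, -1.0]]
wrist_force: [-0.7, -0.1, -0.4]
gripper_width: 0.398
gripper_force: 0.0
mouth,jar floor px [[287, 211], [294, 193], [297, 186]]
                  ...........                                                   
                  ............      .....                                       
             ................. .................                                
        ...............................................                         
   ........................................................                     
...............................................................      
[... 2102 characters left out ...]
...............
................................................................................
................................................................................
................................................................................
................................................................................
................................................................................
................................................................................
................................................................................
................................................................................
scene funnel diff 12.156462585034014
```

```bash
python3 -m jog '0.4 30 -20 0 0;0.4 30 -25 10 0;0.4 10 0 10 0;0.4 0 0 0 0' && python3 - <<'E'
from h import *
import pickle
c=cap('wrist','w8.png');im=c['pixels'].astype(int)
x,y=proj(c,[[.581,-.058,.02]]).round().astype(int)[0]; print(x,y,c['o'])
for row in im[max(0,y-26):y+26:1,x-32:x+32]: print(''.join('o' if p[0]-p[2]>40 else ('.' if p.mean()>120 else ' ') for p in row))
def br(im): im=im.astype(int);return ((im[...,0]-im[...,2]>75)&(im[...,0]>130)).astype(np.uint8)
a=cv2.imread('pics/scene0.png')[:,:,::-1];s=cap('scene')['pixels']
m=br(s)&(1-cv2.dilate(br(a),np.ones((5,5))));k,l,st,ce=cv2.connectedComponentsWithStats(m)
print([(int(st[i,4]),ce[i].round().tolist()) for i in range(1,k) if st[i,4]>=2 and ce[i][0]>240])
E
```

```text
time_s: 21.45
tcp_pos: [0.6239, -0.0583, 0.324]
ee_rot: [[-1.0, -0.001, 0.001], [-0.001, 1.0, 0.0], [-0.001, 0.0, -1.0]]
wrist_force: [-0.3, -0.1, -0.4]
gripper_width: 0.402
gripper_force: 0.0
324 138 [ 0.55104283 -0.05963002  0.47897003]
..... ..........................................................
.......    .....................................................
.........   ... ................................................
.......   .. ...................................................
........   ..... ...............................................
........... ....................................................
................  ..............................................
...........  ..... .............................................
................. ..............................................
................ ...............................................
................  . ............................................
..................  ............................................
................... ............................................
............... 
[... 9511 characters left out ...]
3, [274.0, 296.0]), (4, [516.0, 300.0]), (1176, [530.0, 329.0]), (3, [369.0, 303.0]), (4, [438.0, 303.0]), (6, [473.0, 304.0]), (2, [466.0, 306.0]), (4, [520.0, 305.0]), (2, [256.0, 308.0]), (4, [442.0, 308.0]), (36, [378.0, 314.0]), (9, [294.0, 315.0]), (30, [485.0, 315.0]), (7, [288.0, 321.0]), (7, [392.0, 321.0]), (9, [284.0, 325.0]), (19, [504.0, 327.0]), (5, [513.0, 325.0]), (3, [469.0, 327.0]), (19, [441.0, 331.0]), (6, [465.0, 329.0]), (6, [280.0, 334.0]), (2, [474.0, 331.0]), (51, [480.0, 336.0]), (2, [280.0, 338.0]), (3, [310.0, 377.0]), (85, [300.0, 394.0]), (2, [250.0, 382.0]), (7, [292.0, 383.0]), (6, [593.0, 385.0]), (3, [297.0, 388.0]), (3, [244.0, 395.0]), (2, [286.0, 399.0])]
```

```bash
cat > asc.py <<'E'
from h import *
def show(im,x,y,w=22,h=20):
    im=im.astype(int)
    for row in im[max(0,y-h):y+h,x-w:x+w]:
        print(''.join((str(min(9,int(p.mean())//25)) if p[0]-p[2]<=22 else chr(97+min(9,int(p.mean())//25))) for p in row))
E
python3 - <<'E'
from asc import *
im=cv2.imread('pics/w8.png')[:,:,::-1];show(im,328,144,20,16)
E
python3 -m jog '0.4 0 40 0 0;0.4 0 40 0 0;0.4 0 0 0 0' && python3 - <<'E'
from asc import *
c=cap('wrist','w9.png');x,y=proj(c,[[.581,-.058,.02]]).round().astype(int)[0];print(x,y);show(c['pixels'],x,y+3,24,20)
E
python3 -m jog '0.4 0 -60 0 0;0.4 0 -60 0 0;0.4 0 -40 0 0;0.4 0 0 0 0' && python3 - <<'E'
from asc import *
c=cap('wrist','w10.png');x,y=proj(c,[[.581,-.058,.02]]).round().astype(int)[0];print(x,y);show(c['pixels'],x,y+3,24,20)
E
```

```text
4556666666666666666666666666666666666666
5566666666666666666666666666666766666666
5666666666666666666666666665567777666777
6666666666666666666666666665f56777777777
66666666666666666666666666feef6777777777
66556666666677776666666665feee5777777777
6656666666667777677676666feed34677777777
6656666666667777767666666fedd34577777777
6666666666677777777666666fedd23467777777
6556666666666677776666666fedd22356787777
5eef5666666666777776666665fedd3356788777
4eeee556666666677776666666feeddd56788777
eeeeeee5566666666776666666ffeeee56788877
eeeeddde4566666666666666665ffffe56788888
4eeeedddde5666666666666655feffff56788888
5eeeeddddef6666666666ffeeeeeeef556788888
5eeeedddde56666666665feeedddeeef56788888
55ffeeddde5666666666ffffeeddddee56788888
55555feeee5555444eefffffffedcdee67888888
6556665feeeeeeeedddeefgggfed22d567888888
65566665eedeeeeeedddefgggfed234568888888
75566666fedeeeeeeeddefgggfed334578888888
76556666fedeeefffeeeefgggfed345678888888
76555666feeeeffggfeefffggfeee56788888888
776556666feffffgggffffffffeef67888888888
7776556665ffggggg666feeeeeff667888888888
777765566666666666665feeeff6678888
[... 3832 characters left out ...]
eedeff65555556
666666666666677feeeeeeeeeee4defgggfeddef55555556
666666666666677gedddeeeeededdefgggfeddef55555567
666666666666677gfedeeeeeeedddffgggfeddee45555667
6666666666666787feeeeefffeeddfggggfeddee55556678
6666666666666777geeeeffgffedeffgggfeeeef55666678
66666666666667776feeffgggffeeffffffeeee556666788
666666666666677876gfggggg66feeeeefffef5566667888
6666666666666777887666666665eeeeeeef556666677888
66666666666667778887776666665ffeee55566666678888
666666666666777788877766666666555556666667788888
666666666667777778887776666666665666666778888888
666666666777777777888877666666666666667788888888
666666667777777777888888776666666677778888888988
666666677777777777788888887777777778888888999998
```

```bash
python3 -m jog '0.4 -30 60 0 0;0.4 -50 60 0 0;0.4 -50 60 0 0;0.4 -30 60 0 0;0.4 0 60 0 0' && python3 -m jog '0.4 0 60 -10 0;0.4 0 60 -10 0;0.4 0 20 -10 0;0.4 0 0 0 0' && python3 - <<'E'
from h import *
c=cap('wrist','w11.png');s=r.sense();print(s['tcp_pos'],'f',KD(c)[0][0,0])
def br(im): im=im.astype(int);return ((im[...,0]-im[...,2]>45)&(im[...,0]>100)).astype(np.uint8)
def comps(f,y0=0,y1=262):
    im=cv2.imread('pics/'+f)[:,:,::-1];m=br(im);m[y1:]=0;k,l,st,ce=cv2.connectedComponentsWithStats(m)
    return [(int(st[i,4]),ce[i].round().tolist(),im[l==i].mean(0).round().tolist()) for i in range(1,k) if st[i,4]>=8]
print('control w4',comps('w4.png'));print('now',comps('w11.png'))
for f in('w8.png','w9.png','w10.png'): print(f,comps(f))
print('scoop px',proj(c,[[.50,.265,.028],[.50,.325,.028],[.60,.265,.02],[.60,.325,.02]]).round().tolist())
E
```

```text
time_s: 23.15
tcp_pos: [0.4851, 0.13, 0.3252]
ee_rot: [[-1.0, -0.002, 0.002], [-0.002, 1.0, 0.002], [-0.002, 0.002, -1.0]]
wrist_force: [0.8, -0.0, 0.6]
gripper_width: 0.399
gripper_force: 0.0
time_s: 23.65
tcp_pos: [0.4865, 0.2693, 0.2924]
ee_rot: [[-1.0, -0.003, -0.002], [-0.003, 1.0, -0.002], [0.002, -0.002, -1.0]]
wrist_force: [-0.0, -0.3, -0.4]
gripper_width: 0.405
gripper_force: 0.0
[0.48700999 0.26830909 0.29335806] f 309.789396662721
control w4 [(61, [23.0, 162.0], [165.0, 144.0, 118.0]), (2636, [427.0, 204.0], [199.0, 121.0, 144.0]), (140, [38.0, 187.0], [166.0, 146.0, 119.0]), (69, [3.0, 201.0], [153.0, 74.0, 67.0]), (39, [323.0, 222.0], [127.0, 105.0, 70.0]), (40, [342.0, 222.0], [128.0, 106.0, 70.0]), (625, [21.0, 234.0], [142.0, 86.0, 50.0]), (44, [323.0, 236.0], [127.0, 105.0, 68.0]), (37, [341.0, 236.0], [126.0, 104.0, 66.0]), (41, [332.0, 251.0], [126.0, 104.0, 67.0]), (140, [428.0, 255.0], [120.0, 91.0, 67.0])]
now [(61, [27.0, 110.0], [165.0, 144.0, 118.0]), (165, [38.0, 138.0], [166.0, 146.0, 119.0]), (43, [1.0, 149.0], [152.0, 72.0, 66.0]), (2527, [435.0, 187.0], 
[... 2808 characters left out ...]
0, 73.0]), (98, [391.0, 150.0], [160.0, 131.0, 77.0]), (48, [379.0, 151.0], [154.0, 128.0, 80.0]), (84, [47.0, 157.0], [128.0, 105.0, 80.0]), (19, [81.0, 164.0], [128.0, 105.0, 81.0]), (2522, [432.0, 219.0], [138.0, 114.0, 84.0]), (1011, [602.0, 211.0], [122.0, 98.0, 69.0]), (118, [525.0, 214.0], [118.0, 95.0, 68.0]), (1104, [498.0, 237.0], [108.0, 41.0, 47.0]), (984, [327.0, 250.0], [193.0, 160.0, 61.0]), (389, [620.0, 241.0], [107.0, 38.0, 45.0]), (652, [533.0, 252.0], [113.0, 46.0, 50.0]), (9, [635.0, 246.0], [117.0, 67.0, 70.0]), (59, [402.0, 257.0], [126.0, 103.0, 58.0]), (29, [243.0, 256.0], [118.0, 96.0, 54.0])]
scoop px [[321.0, 182.0], [364.0, 182.0], [321.0, 247.0], [361.0, 247.0]]
```

```bash
python3 - <<'E'
from h import *
from pitch import hullmask
import pickle
d=pickle.load(open('s3.pkl','rb'))[0]['pixels'];c=cap('scene','s12.png');im=c['pixels']
g=lambda a:cv2.Canny(cv2.cvtColor(np.ascontiguousarray(a[200:275,290:365]),cv2.COLOR_RGB2GRAY),60,150).astype(np.float32)
A,B=cv2.GaussianBlur(g(d),(0,0),1),cv2.GaussianBlur(g(im),(0,0),1)
print('funnel shift px',cv2.phaseCorrelate(A,B),'edge corr',np.corrcoef(A.ravel(),B.ravel())[0,1].round(2))
i=im.astype(int);blue=(i[...,2]>i[...,0]+40)&(i[...,2]>60)
for t in(-12,-8,-4,0,4,8,12):
    h=hullmask(c,np.array([.4522,.2937,.0503]),0,np.radians(t))>0; R=cv2.dilate(h.astype(np.uint8),np.ones((15,15)))>0; R[:,:305]=0
    print(t,((blue&h).sum()/((blue&R)|h).sum()).round(3),end=' ')
E
```

```text
funnel shift px ((0.8005169256904878, 0.3490637734657511), 0.5159028778076172) edge corr 0.77
-12 0.535 -8 0.663 -4 0.759 0 0.867 4 0.838 8 0.685 12 0.571
```

```bash
python3 -c "
from station import r
print(r.finish_job())"
```

```text
the job is handed in; nothing more can be done
None
```

The job is handed in at about 24 s of the 67 s allowed, and the hand-in returned no verdict. The funnel is seated on the blue-collared jar. I tipped the nuts through it by easing the grip so the scoop swung nose-down. The scoop is empty and flat on the bench. I could make out only four nuts clearly inside the jar; the fifth is unconfirmed, but no nut shows in the scoop, in the funnel or on the visible bench.

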